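Pump up the leak tester and start the test

TASK

Charge the bench leak tester by hand: with your fingertips push its red pump plunger down and let it come back up, again and again, until the orange indicator pin has popped fully out and its green band shows. Then press the blue start button and let go of it, leaving the plunger up and the pin out. Only press, with the fingers: do not touch the pin, do not press start before the pin is out, and do not lift or shift the grey housing on the tester's pad or the other loose things on the bench.

Things in the scene. Friction and masses are not known exactly. Their poses are not given: they have to be found in the camera images.
- leak_tester: Light grey bench leak tester, a box fixed to the bench, 180 (x) by 250 (y) mm, flat top 60 mm above the bench; a 6 mm thick foot plate stands out 8 mm all round. Origin: centre of its underside; z up, x towards the side with the controls, away from the robot at yaw 0. In its frame the plunger axis is at (35, 78) mm, the indicator pin at (50, 0) mm, the button at (35, -78) mm and the rubber pad with the grey housing is centred at (-42, 0) mm.
- plunger_top (a point): Centre of the flat top of the red pump plunger's head, a disc 42 mm across and 13 mm thick on a 16 mm steel rod; 118 mm above the bench when up, 88 mm when fully down. It is pressed straight down on this face.
- pump_plunger (a joint): How far the plunger is pressed in, m: 0 up (rest), 0.030 fully down against its stop. A spring pushes it back up: it takes about 4 N to start it moving and about 13 N to hold it at the bottom, so a compliant arm must aim 2 mm or so past the stop to get there. It follows the finger back up by itself.
- indicator (a joint): How far the indicator pin has risen, m: 0 fully in, about 0.0365 fully out. It starts anywhere from 0 to about 0.014, so three to five full strokes are needed. Each raises it about 8 mm (the first anything from 2 to 11 mm) as the plunger goes down; it stays there by friction. A stroke counts only if the plunger goes down to within 3 mm of its stop, and the next only after it has come back up to within 3 mm of its rest. Once the pin is out, more strokes do nothing.
- pin_top (a point): Centre of the top of the indicator pin, 62 mm above the bench when the pin is in, about 98 mm when fully out.
- indicator_pin: The indicator pin, an upright orange round rod 14 mm across, between the plunger and the button. A green band round it comes out of the tester's top only when the pin is fully out (risen by more than about 32 mm). Not to be touched. Origin on its axis, at bench height when the pin is in, rising with it.
- start_button_top (a point): Centre of the top of the blue start button, a disc 26 mm across in a black 42 mm collar 12 mm high, button top 82 mm above the bench at rest. It is pressed straight down.
- start_button (a joint): How far the button is pressed, m: 0 at rest, 0.006 fully down (5 N); it springs back. It counts as pressed beyond 0.0035.
- test_housing: Grey sealed plastic housing on test, 66 by 104 by 38 mm (x, y, z), lying loose on the tester's 3 mm rubber pad, its top 101 mm above the bench. Origin: centre of its underside. To be left alone.
- multimeter: Dark grey handheld meter lying on the bench beside the button end of the tester, 150 by 78 by 45 mm with its dial. Origin: centre of its underside. To be left alone.
- screwdriver: Yellow-handled screwdriver, 170 mm long, lying on the bench beside the plunger end of the tester. Origin under its middle. To be left alone.
- spool: Grey plastic spool standing on end beyond the tester, 60 mm across, 40 mm high. Origin: centre of its underside. To be left alone.
- flux_bottle: Small white bottle with a blue cap, 40 mm across, 85 mm high, standing on the bench past the plunger end of the tester. Origin: centre of its underside. To be left alone.
- terminal_block: Black terminal block with brass screws on the bench beyond the tester, 40 by 75 by 22 mm. Origin: centre of its underside. To be left alone.

How it is judged (in metres and radians):
On the way, in this order (a step that is already met when the one before it is completed fails the run):
1. the indicator pin is pumped fully out (value of joint indicator above 0.033 m), for 0.2 s.
2. the start button is pressed (value of joint start_button above 0.0035 m), for 0.05 s.
At the end, for the whole second after the job is handed in: The pin stands out by more than 33 mm of its 36 (green band showing), the plunger is back up (less than 3 mm in), the button is released (less than 1.5 mm in), and the grey housing and the other loose things are at rest within 15 mm of where they began (value of joint indicator above 0.033 m and value of joint pump_plunger below 0.003 m and value of joint start_button below 0.0015 m and distance of each of test_housing, multimeter, screwdriver, spool, flux_bottle, terminal_block from where it was at the start of the episode below 0.015 m and linear speed of each of test_housing, multimeter, screwdriver, spool, flux_bottle, terminal_block below 0.02 m/s); the robot touches nothing.
It fails at once if start is pressed before the pin is fully out (value of joint start_button above 0.0035 m and value of joint indicator below 0.0325 m).
It fails at once if the tester is worked with the gripper's body or the arm (more than 3 N) instead of the fingers (contact force between the arm and leak_tester above 3 N).
It fails at once if the robot touches the indicator pin (more than 1 N) (contact force between any of the fingers, the arm and indicator_pin above 1 N).
It fails at once if the housing or another loose thing is lifted, carried or pushed more than 15 mm away (distance of any of test_housing, multimeter, screwdriver, spool, flux_bottle, terminal_block from where it was at the start of the episode above 0.015 m).
It also fails if it takes over 42 s, if anything falls off the work surface, if the arm or the gripper's body presses on something with over 40 N, if the wrist force passes 120 N, or if a joint passes its speed limit or range.

ROBOT

A 6-joint arm with a two-finger parallel gripper is mounted at the origin on the work surface. World frame = base frame: x ahead of the robot, y to its left, z up, the work surface at z = 0. Lengths are in m, angles in degrees, forces in N, time in s.
With the tool pointing down it reaches from about 0.4 to 0.825 m from the base axis. Payload 7 kg.
Tool frame: the origin (TCP) lies midway between the tips of the shut fingers; the grasp point (between the pads) lies 19 mm behind it; z points along the fingers, y is the direction in which the jaws open and shut (so a half turn about z gives the same grasp; the last joint's range is limited). The gripper opens to 88 mm and grips with 3 to 60 N. Pads are 19 mm wide; open, the fingers measure 130 mm over their backs; the gripper's body (78 mm by 193 mm) begins 47 mm behind the grasp point.
Start: joints at [-59.181, 20.546, 0.682, 0, -70.136, -16.507], TCP at [0.167, -0.654, 0.227] pointing down, gripper open.
Joint ranges: [-176.03, 176.03], [-82.01, 121.73], [-58.28, 71.71], [-173.87, 95.51], [-174.79, -0.11], [-173.66, 173.66]. Speed limits (degrees/s): [136.94, 136.94, 172.46, 180, 180, 180].

INTERFACE

Orientations are given as a 3x3 rotation matrix whose columns are the frame's x, y, z axes.
In Python, from rig import robot gives the robot as it stands. Calls block until the motion is done:
- robot.goto(position, orientation): joint-space move of the TCP to a pose.
- robot.servo_line(position, ori=None, speed=0.15): straight line of the TCP; ori=None keeps the orientation; speed is the mean speed in m/s.
- robot.movej(angles): joint-space move.
- robot.move_gripper(opening): opening from 0.0 (shut) to 1.0 (fully open); the grip force is fixed at half the most; returns when the fingers have stopped.
- robot.dwell(seconds).
- robot.ik(position, orientation): joint angles nearest the present ones, or None.
- robot.grab_frame(name): name is "scene" or "top" or "wrist"; returns (picture, depth): 400x640x3 uint8, red, green, blue; 400x640 float32, m along the optical axis (not along the pixel's ray), 0 where there is no reading.
- robot.camera_info(name): a dict with "vfov" (degrees; the focal length in pixels is half the picture's height over the tangent of half this angle, whatever the lens; pixels are square), "cx", "cy" (the principal point, pixels), "view" (4x4, takes a point from world to camera coordinates); the wrist camera has in their place "T_tool_cam" (4x4, takes a point from camera to tool coordinates, whose origin is the TCP and whose axes are the flange's). Camera axes: x right, y down, z forward; pixel columns grow to the right and rows downward; lengths in m; the calibration is good to about 2 mm. A picture is of the moment at which its call begins: read the wrist's pose just before it. camera_info takes no time and is no camera call.
A pose or a line that the arm cannot do raises robot.Unreachable and nothing moves.
- robot.job_done(): hands the job in, once; it reports no verdict.
Readings, each from a call of its own:
- robot.read_t(): time.
- robot.read_qpos(): joint angles.
- robot.read_qvel(): joint speeds.
- robot.read_effort(): joint torques, N m.
- robot.read_position(): TCP position.
- robot.read_tcp_rot(): TCP orientation.
- robot.read_force(): force on the tool from outside, world axes, zero at the start.
- robot.read_ft_torque(): the same for the moment, N m.
- robot.read_grip_width(): opening from 0.0 (shut) to 1.0 (fully open).
Only numpy, scipy, OpenCV 4.12 (cv2) and the standard library are available. Lean on these libraries where they do the work, as an engineer would, in place of code of your own. Each camera call takes 0.05 s, during which the arm holds its last target.

## Working session

There is one attempt and no reset: what is moved stays moved. The work goes in short steps, each a Python script; the robot and the scene stay as the last script left them, time stands still between calls to the robot, and variables do not carry over. Pictures are saved under pics/ and viewed, and the job is handed in when it is done.

```bash
ls; mkdir -p pics
cat > h.py <<'E'
import numpy as np, cv2
from rig import robot
def save(n,p): cv2.imwrite(f'pics/{n}.png',p[:,:,::-1])
def K(ci,shape=(400,640)):
    f=shape[0]/2/np.tan(np.radians(ci['vfov'])/2); return f,ci['cx'],ci['cy']
def ray_plane(ci,u,v,z):
    f,cx,cy=K(ci); V=np.array(ci['view']); R=V[:3,:3]; t=V[:3,3]
    c=-R.T@t; d=R.T@np.array([(u-cx)/f,(v-cy)/f,1]); return c+d*(z-c[2])/d[2]
E
python3 - <<'E'
from h import *
for n in('scene','top'):
    p,d=robot.grab_frame(n); save(n+'0',p); np.savez(f'{n}0.npz',p=p,d=d)
    ci=robot.camera_info(n); print(n,ci)
print(robot.read_t(), robot.camera_info('wrist'))
E
```

```text
pics
scene {'vfov': 45.54675191209881, 'cx': 321.3105339850681, 'cy': 197.67143897252447, 'view': array([[ 0.22219248,  0.97488229, -0.01533013, -0.20158294],
       [ 0.5060302 , -0.12874422, -0.85285307, -0.20037342],
       [-0.83340503,  0.18174003, -0.52192588,  1.57885133],
       [ 0.        ,  0.        ,  0.        ,  1.        ]])}
top {'vfov': 42.27905342116607, 'cx': 317.1418908406651, 'cy': 207.8175734213075, 'view': array([[ 6.99093066e-04, -9.99842281e-01,  1.77461295e-02,
         5.50081878e-02],
       [-9.91835473e-01, -2.95630249e-03, -1.27489824e-01,
         5.90324174e-01],
       [ 1.27522179e-01, -1.75121134e-02, -9.91681108e-01,
         1.36345241e+00],
       [ 0.00000000e+00,  0.00000000e+00,  0.00000000e+00,
         1.00000000e+00]])}
0.1 {'vfov': 70.50294523310104, 'cx': 318.78169275873364, 'cy': 201.95968519049242, 'T_tool_cam': array([[-2.58515642e-04, -9.57611779e-01, -2.88061825e-01,
         7.79503975e-02],
       [ 9.99998840e-01,  1.84808577e-04, -1.51179426e-03,
         8.06244357e-05],
       [ 1.50094828e-03, -2.88061881e-01,  9.57610620e-01,
        -1.57555964e-01],
       [ 0.00000000e+00,  0.00000000e+00,  0.00000000e+00,
         1.00000000e+00]])}
```

View pics/scene0.png

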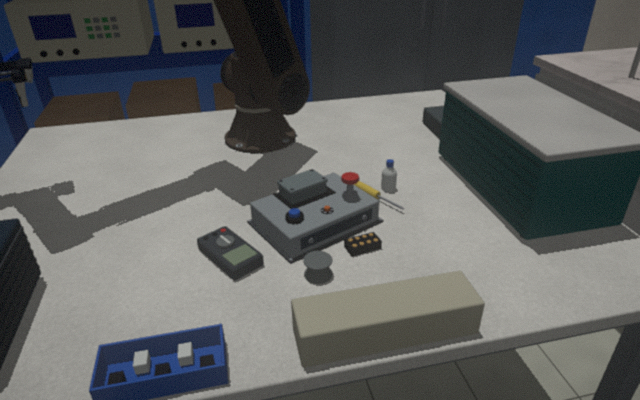

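View pics/top0.png

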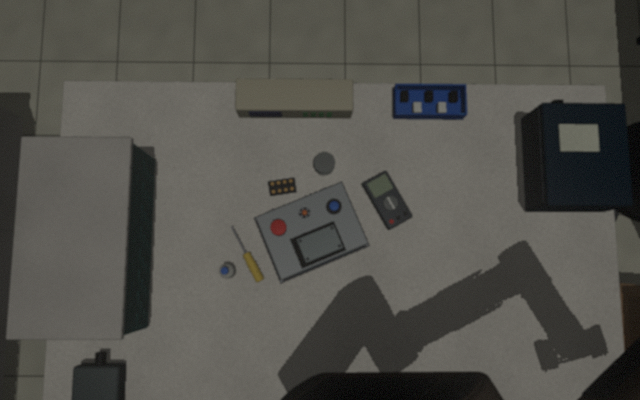

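The scene view shows the red plunger at about (350,178), the blue button at (295,215) and the pin at (327,209). In the top view they are at (278,227), (334,206) and (304,212). Next I'll measure them with colour masks.

```bash
cat >> h.py <<'E'
def blob(p,lo,hi,roi,lo2=None,hi2=None):
    hsv=cv2.cvtColor(np.ascontiguousarray(p),cv2.COLOR_RGB2HSV); m=cv2.inRange(hsv,lo,hi)
    if lo2: m|=cv2.inRange(hsv,lo2,hi2)
    x0,y0,x1,y1=roi; M=np.zeros_like(m); M[y0:y1,x0:x1]=m[y0:y1,x0:x1]
    n,l,s,c=cv2.connectedComponentsWithStats(M)
    if n<2: return None
    i=1+np.argmax(s[1:,4]); return c[i],s[i],l==i
E
python3 - <<'E'
from h import *
L=dict(
 red=((0,120,60),(6,255,255),(170,120,60),(180,255,255)),
 blue=((100,120,30),(130,255,255),None,None),
 orange=((3,80,60),(22,255,255),None,None))
for n,rois in (('top',dict(red=(262,212,294,243),blue=(320,195,348,218),orange=(294,203,314,222))),('scene',dict(red=(335,168,365,190),blue=(282,203,308,226),orange=(318,202,336,218)))):
    z=np.load(n+'0.npz'); p,d=z['p'],z['d']; ci=robot.camera_info(n)
    for c,h in(('red',.118),('blue',.082),('orange',.068)):
        a,b,cc,dd=L[c]; r=blob(p,a,b,rois[c],cc,dd)
        if r is None: print(n,c,None);continue
        ce,s,m=r
        f,cx,cy=K(ci); V=np.array(ci['view'])
        ys,xs=np.nonzero(m); D=d[ys,xs]; P=np.c_[(xs-cx)/f*D,(ys-cy)/f*D,D]; W=(P-V[:3,3])@V[:3,:3]
        print(n,c,ce.round(1),s,ray_plane(ci,*ce,h).round(4),np.median(W,0).round(4), np.percentile(W[:,2],[5,95]).round(3))
z=np.load('top0.npz'); cv2.imwrite('pics/topz.png',cv2.resize(z['p'][150:300,210:430,::-1],None,fx=3.6,fy=3.6,interpolation=cv2.INTER_CUBIC))
E
```

```text
top red [278. 227.] [271 220  15  15 180] [0.5305 0.1566 0.118 ] [0.5306 0.1567 0.1177] [0.113 0.122]
top blue [333.6 205.3] [329 201  10   9  67] [0.5913 0.0136 0.082 ] [0.5919 0.013  0.0814] [0.077 0.086]
top orange [303.9 212.2] [302 210   5   6  25] [0.5745 0.0916 0.068 ] [0.5747 0.0914 0.0687] [0.062 0.071]
scene red [349.7 177.2] [342 173  16  11 131] [0.5409 0.1523 0.118 ] [0.5399 0.1527 0.1175] [0.111 0.119]
scene blue [294.  212.1] [289 208  11  10  79] [0.5989 0.0105 0.082 ] [0.598  0.0104 0.0813] [0.075 0.083]
scene orange [326.7 208.1] [324 206   6   6  29] [0.5796 0.0882 0.068 ] [0.5788 0.0883 0.068 ] [0.062 0.071]
```

View pics/topz.png

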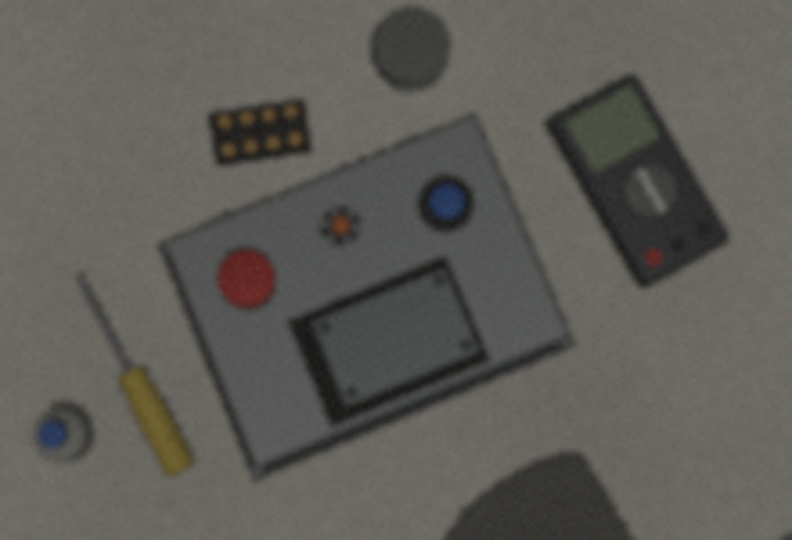

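The top-view plunger, pin and button fit the tester geometry: 155.4 mm apart against 156 expected, yaw about 23°, pin within 1 mm of its predicted place. The scene centroids differ by up to 10 mm, partly because the mask takes in the head's side. I'll hover with the fingers shut and check with the wrist camera.

```bash
cat >> h.py <<'E'
def R_yaw(th):  # tool down, tool x along world angle th
    c,s=np.cos(th),np.sin(th); return np.array([[c,s,0],[s,-c,0],[0,0,-1.]])
def wrist_pts(ci,pos,R,uv,z):
    f,cx,cy=K(ci); T=np.array(ci['T_tool_cam']); W=np.eye(4); W[:3,:3]=R; W[:3,3]=pos; M=W@T
    d=M[:3,:3]@np.array([(uv[0]-cx)/f,(uv[1]-cy)/f,1]); c=M[:3,3]; return c+d*(z-c[2])/d[2]
E
python3 - <<'E'
from h import *
print(robot.read_tcp_rot().round(2), robot.read_grip_width(), robot.read_force())
yaw=np.radians(23)
for k in range(4):
    th=yaw+k*np.pi/2
    for P in([.561,.085,.28],[.5305,.1566,.11],[.5915,.0133,.09]):
        q=robot.ik(P,R_yaw(th)); print(k,None if q is None else np.round(q,0))
E
```

```text
[[-0.97 -0.25 -0.  ]
 [-0.25  0.97  0.  ]
 [ 0.    0.   -1.  ]] 0.9979333236508882 [ 0.56232953 -0.27769761  0.35975929]
0 [ 28.   9.  -8.   0. -73.  85.]
0 [ 37.  15. -24.   0. -51.  76.]
0 [ 20.  20. -20.   0. -50.  93.]
1 None
1 [ 37.  15. -24.   0. -51. 166.]
1 None
2 [ 28.   9.  -8.   0. -73. -95.]
2 [  37.   15.  -24.    0.  -51. -104.]
2 [ 20.  20. -20.   0. -50. -87.]
3 [ 28.   9.  -8.   0. -73.  -5.]
3 [ 37.  15. -24.   0. -51. -14.]
3 [ 20.  20. -20.   0. -50.   3.]
```

Run:
```python
from h import *
yaw=np.radians(23); R=R_yaw(yaw+np.pi)
t=robot.read_t(); robot.goto([.561,.085,.28],R); print('goto',robot.read_t()-t)
t=robot.read_t(); robot.move_gripper(0.0); print('grip',robot.read_t()-t)
pos=robot.read_position(); rot=robot.read_tcp_rot(); p,d=robot.grab_frame('wrist'); ci=robot.camera_info('wrist')
save('w1',p); np.savez('w1.npz',p=p,d=d,pos=pos,rot=rot); print(pos,robot.read_t(),robot.read_force(),robot.read_grip_width())
```

```text
goto 2.9499999999999997
grip 1.4249999999999998
[0.56100387 0.08500689 0.28001807] 4.525 [-0.14631273 -0.14729396  0.34319386] 0.0004367195294453838
```

View pics/w1.png

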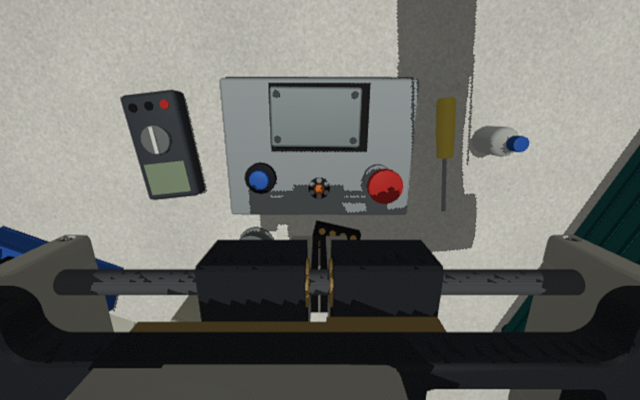

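The wrist view shows the red plunger at about (385,186), the button at (259,180) and the pin at (319,187), all unobstructed. The shut fingers are at the lower centre.

Run:
```python
from h import *
z=np.load('w1.npz'); p,d,pos,rot=z['p'],z['d'],z['pos'],z['rot']; ci=robot.camera_info('wrist')
f,cx,cy=K(ci); T=np.array(ci['T_tool_cam']); W=np.eye(4); W[:3,:3]=rot; W[:3,3]=pos; M=W@T
for c,a,b,cc,dd,roi,h in(('red',(0,120,60),(6,255,255),(170,120,60),(180,255,255),(355,155,415,215),.118),('blue',(100,120,30),(130,255,255),None,None,(240,160,280,200),.082),('orange',(3,100,60),(22,255,255),None,None,(305,175,335,202),.068)):
    ce,s,m=blob(p,a,b,roi,cc,dd); ys,xs=np.nonzero(m); D=d[ys,xs]
    P=np.c_[(xs-cx)/f*D,(ys-cy)/f*D,D]@M[:3,:3].T+M[:3,3]
    top=P[P[:,2]>np.percentile(P[:,2],95)-.004]
    print(c,ce,s,wrist_pts(ci,pos,rot,ce,h).round(4),'top pts mean',top.mean(0).round(4),'mid',((top.max(0)+top.min(0))/2).round(4),len(top),len(P))
```

```text
red [384.5280083  185.84128631] [367 169  36  35 964] [0.5301 0.1542 0.118 ] top pts mean [0.5302 0.1548 0.1177] mid [0.52   0.1152 0.2759] 939 964
blue [258.74229692 179.32212885] [248 169  22  22 357] [0.59   0.0132 0.082 ] top pts mean [0.5899 0.0127 0.0835] mid [0.5461 0.0273 0.2581] 297 357
orange [318.62068966 188.73563218] [314 184  10  11  87] [0.5747 0.09   0.068 ] top pts mean [0.5733 0.0894 0.074 ] mid [0.5352 0.0754 0.2521] 79 87
```

Wrist and top views agree to about 2 mm, so I'll make one stroke and check it.

```bash
cat >> h.py <<'E'
PL=np.array([.5303,.1555]); BT=np.array([.5905,.0132])
def pin_pic(n):
    pos=robot.read_position(); rot=robot.read_tcp_rot(); p,d=robot.grab_frame('wrist'); save(n,p); np.savez(n+'.npz',p=p,d=d,pos=pos,rot=rot)
def stroke(zlow):
    robot.servo_line([*PL,zlow],speed=.08); robot.dwell(.15)
    print('low',robot.read_position().round(4),robot.read_force().round(1))
    robot.servo_line([*PL,.128],speed=.1); robot.dwell(.15)
    print('up',robot.read_position().round(4),robot.read_force().round(1),robot.read_t())
E
python3 - <<'E'
from h import *
robot.servo_line([*PL,.16],speed=.2)
print(robot.read_t(),robot.read_position())
robot.servo_line([*PL,.128],speed=.1)
stroke(.0855)
pin_pic('w2')
p,d=robot.grab_frame('scene'); cv2.imwrite('pics/s2.png',cv2.resize(p[140:280,200:440,::-1],None,fx=3.3,fy=3.3,interpolation=cv2.INTER_CUBIC))
E
```

```text
5.3917 [0.53098533 0.15560009 0.16088358]
low [0.5318 0.1562 0.0882] [-5.1 -0.3 20.9]
up [0.5297 0.1552 0.1269] [0.3 0.1 0.2] 7.4167
```

View pics/w2.png

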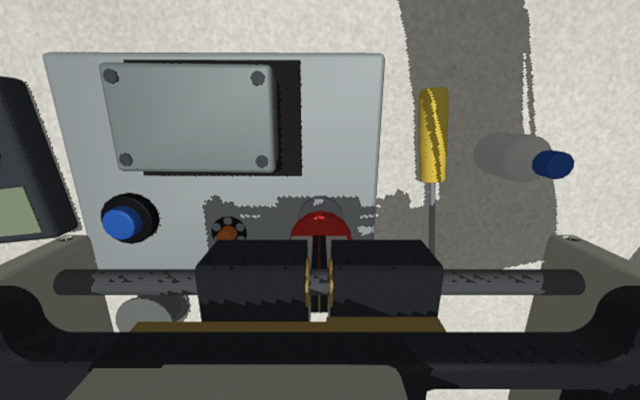

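View pics/s2.png

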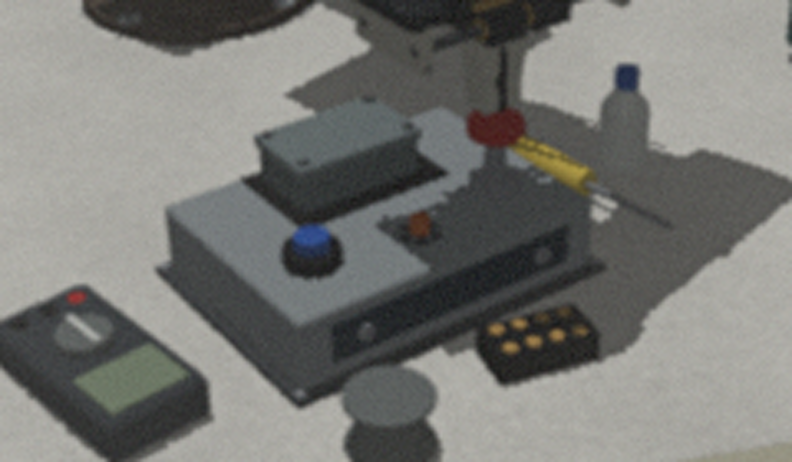

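The stroke reached the stop: z = 0.0882 at 21 N, above the 13 N that holds it there. The scene view shows the fingertips over the centre of the red head and the orange pin a little out, with no green yet. I'll do three more strokes and look again.

Run:
```python
from h import *
for i in range(3): stroke(.0855)
p,d=robot.grab_frame('scene'); cv2.imwrite('pics/s3.png',cv2.resize(p[140:280,200:440,::-1],None,fx=3.3,fy=3.3,interpolation=cv2.INTER_CUBIC))
robot.servo_line([*PL,.2],speed=.2); pin_pic('w3')
```

```text
low [0.5313 0.156  0.0881] [-8.4 -0.6 27.7]
up [0.5297 0.1551 0.1268] [ 0.5 -0.2 -0.3] 9.075
low [0.5312 0.1558 0.0881] [-9.3 -1.2 30.1]
up [0.5296 0.1551 0.1267] [-0.  -0.3 -0.2] 10.6333
low [0.5312 0.1559 0.0881] [-8.5  0.3 29.1]
up [0.5297 0.1551 0.1267] [0.9 0.1 0.3] 12.1917
```

View pics/s3.png

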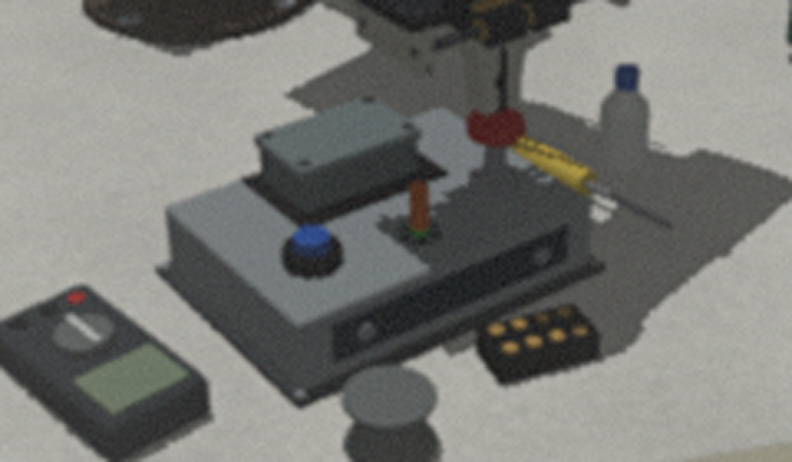

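View pics/w3.png

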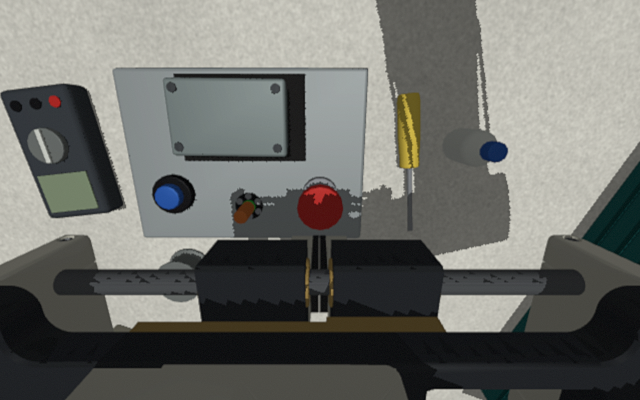

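In the scene view the pin now stands tall and a green sliver shows at its base, crop (418,236). The sliver appears just above 32 mm, and extra strokes do nothing once the pin is out, so I'll add one and compare.

Run:
```python
from h import *
robot.servo_line([*PL,.128],speed=.15)
stroke(.0855)
p,d=robot.grab_frame('scene'); cv2.imwrite('pics/s4.png',cv2.resize(p[140:280,200:440,::-1],None,fx=3.3,fy=3.3,interpolation=cv2.INTER_CUBIC))
ci=robot.camera_info('scene')
hsv=cv2.cvtColor(np.ascontiguousarray(p),cv2.COLOR_RGB2HSV); m=cv2.inRange(hsv,(3,80,40),(22,255,255)); ys,xs=np.nonzero(m[190:216,318:336]); ys+=190; xs+=318
f,cx,cy=K(ci);V=np.array(ci['view']);D=d[ys,xs];W=(np.c_[(xs-cx)/f*D,(ys-cy)/f*D,D]-V[:3,3])@V[:3,:3]
print(ys.min(),ys.max(),np.percentile(W[:,2],[2,50,90,98]))
# top pixel row onto vertical line of the pin: height
for z in (.090,.094,.098):
    q=V[:3,:3]@np.array([.5745,.0908,z])+V[:3,3]; print(z,f*q[0]/q[2]+cx,f*q[1]/q[2]+cy)
```

```text
low [0.5319 0.1564 0.0882] [-4.6  0.6 19. ]
up [0.5297 0.1551 0.1269] [1.6 0.2 0.6] 14.9917
195 208 [0.06919907 0.08406862 0.09894543 0.09995909]
0.09 327.19266901055755 198.5151138882181
0.094 327.176806739242 196.99433039544314
0.098 327.1608823029127 195.46758687809063
```

View pics/s4.png

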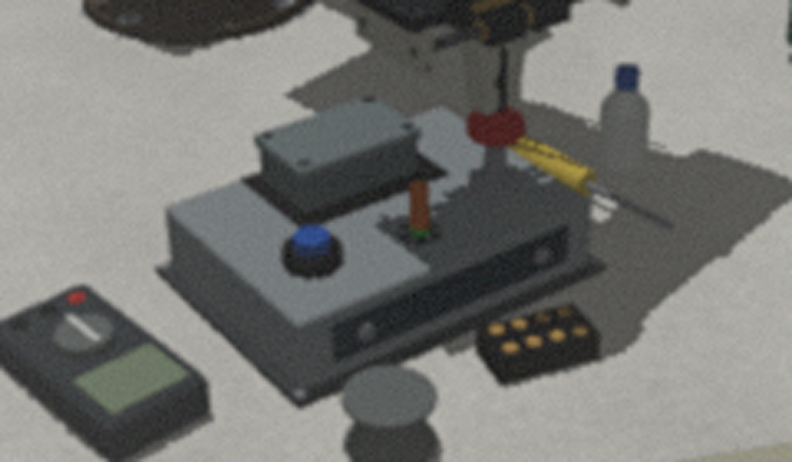

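The pin is unchanged by the fifth stroke, with its top at about 0.098 m and the green band showing, so it is fully out. Next is the button.

Run:
```python
from h import *
robot.servo_line([*PL,.17],speed=.2)
robot.servo_line([*BT,.17],speed=.2)
robot.servo_line([*BT,.09],speed=.12)
print(robot.read_position().round(4),robot.read_force().round(1))
robot.servo_line([*BT,.0743],speed=.04); robot.dwell(.3)
print('low',robot.read_position().round(4),robot.read_force().round(1))
p,d=robot.grab_frame('scene'); cv2.imwrite('pics/s5.png',cv2.resize(p[140:280,200:440,::-1],None,fx=3.3,fy=3.3,interpolation=cv2.INTER_CUBIC))
robot.servo_line([*BT,.09],speed=.05); 
robot.servo_line([*BT,.22],speed=.2); robot.dwell(.3)
print(robot.read_position().round(4),robot.read_force().round(1),robot.read_t())
p,d=robot.grab_frame('scene'); cv2.imwrite('pics/s6.png',cv2.resize(p[140:280,200:440,::-1],None,fx=3.3,fy=3.3,interpolation=cv2.INTER_CUBIC))
pin_pic('w6')
```

```text
[0.591  0.0136 0.0907] [ 1.1 -0.5 -0.2]
low [0.5916 0.0135 0.0761] [-2.9  2.1 15.1]
[0.5902 0.0131 0.219 ] [-0.3  0.7 -0.1] 19.6
```

View pics/s5.png

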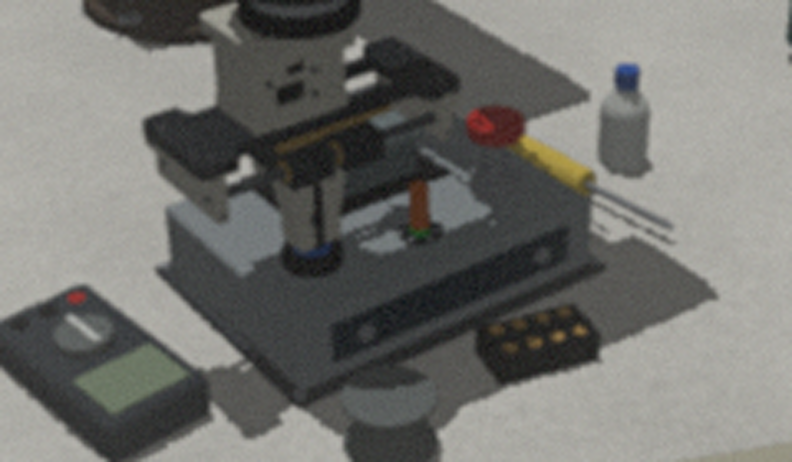

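View pics/s6.png

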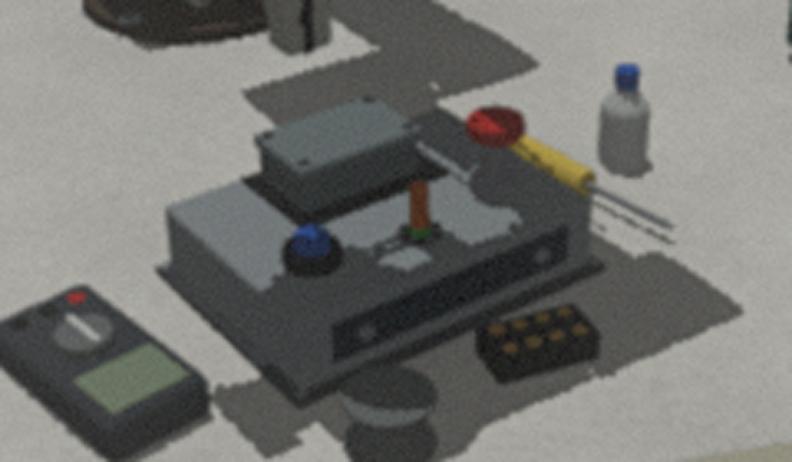

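View pics/w6.png

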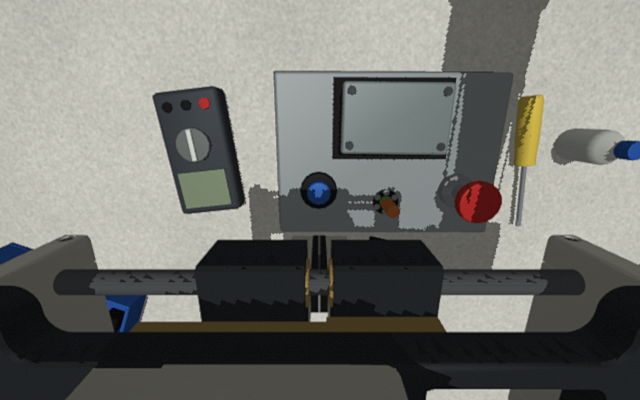

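The button bottomed at z = 0.0761 with 15 N. In the last pictures the button is back up at wrist (318,190), the plunger is up at (478,201), the pin is out with its green band showing in scene crop (418,232), and the loose things look unmoved. The arm is clear of everything, so I'm handing in.

Run:
```python
from h import *
robot.job_done(); print(robot.read_t())
```

```text
the job is handed in; nothing more can be done
the job is handed in; nothing more can be done
```

I pumped the plunger five full strokes with the shut fingertips, pressed the start button once and let go, then raised the tool clear and handed the job in. The last clock reading was 19.6 s of the 42 s allowed, and no verdict was reported.

- **Plunger:** every stroke reached the stop (tool tip at z ≈ 0.088 m, 19–30 N), and the finger came back above the rest height between strokes. It is up in the last pictures.
- **Pin:** after four strokes the green band showed. A fifth changed nothing visible, with the pin top at about 98–100 mm, so it is fully out.
- **Button:** it bottomed at z = 0.0761 m with 15 N, after the pin was out, and has sprung back.
- **Loose things:** the housing and the other items look unmoved in the pictures. I judged this by eye and did not measure it.
- **Disagreement:** the scene camera's plunger and button positions were 8–11 mm off the top view. For the plunger, I put part of this down to its colour mask taking in the side of the head. I used the top and wrist views, which agreed to about 2 mm.

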